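Brush out the press sleeve

ROBOT

A 6-joint arm with a two-finger parallel gripper is mounted at the origin on the work surface. World frame = base frame: x ahead of the robot, y to its left, z up, the work surface at z = 0. Lengths are in m, angles in degrees, forces in N, time in s.
With the tool pointing down it reaches from about 0.3 to 0.75 m from the base axis. Payload 8.5 kg.
Tool frame: the origin (TCP) lies on the centre line of the jaws, within the pads' length; the fingertips stand 17 mm ahead of it and the grasp point (between the pads) lies 2 mm behind it (env.tcp_to_tips is the distance from the TCP to the fingertips, in m); z points along the fingers, y is the line along which they close (so a half turn about z gives the same grasp; the last joint's range is limited). The gripper opens to 85 mm and grips with 20 to 120 N. Pads are 22 mm wide; open, the fingers measure 114 mm over their backs; the gripper's body (76 mm by 85 mm) begins 54 mm behind the grasp point. The pads swing forward as they close: fully open they stand 13 mm farther back than shut.
Start: joints at [58.023, 21.807, 74.336, -0, 83.858, -12.336], TCP at [0.185, 0.518, 0.248] pointing down, gripper open.
Joint ranges: [-178.18, 178.18], [-50.72, 133.34], [12.68, 142.11], [-81.47, 261.47], [9.98, 163.14], [-165.26, 165.26]. Speed limits (degrees/s): [136.94, 136.94, 180, 180, 180, 180].

INTERFACE

Orientations are given as a 3x3 rotation matrix whose columns are the frame's x, y, z axes.
In Python, from rig import env gives the robot as it stands. The module is installed in compiled form; this text tells all that it offers.
- The arm moves only by the shell command python3 -m pendant 'ROWS' [FORCE]. ROWS is JSON, a list of rows, each a list of 7 numbers: the opening, from 0 (shut) to 1 (fully open), then the shift along the tool's x, y, z in m, then the turn, a rotation vector about the tool's x, y, z in rad. A call has 1 to 5 rows; each row is the pose to reach, as a shift and turn from the pose commanded when the call began, along the tool's axes at that moment; what a row does not reach only later rows make up. A row lasts 1/8 s, in which the tool goes at most 62.5 mm and 10.7 degrees, less where a joint would pass 70% of its speed; a pose out of reach is approached as far as the arm can. A call with a gripper value outside its range is refused whole. The fingers move at their own pace and stop on an object; FORCE is the grip in N (left out, the last holds). Time passes only in rows, so rows that repeat a pose let the fingers close. It gives the time, the measured TCP pose, the force, the opening and the grip force at its end, in the units of the state.
- env.observe(): the state, without advancing time (a new reading comes with each control period).
- env.get_image(name): name is "side" or "top" or "wrist"; returns a dict with "image" (420x560x3 uint8, blue, green, red), "fx", "fy", "cx", "cy" (pixels), "k1" (the pictures are not rectified: a ray, as slopes to the right and down, at radius r is drawn at 1 + k1 r^2 times it, then the intrinsics apply), "pose" (4x4, takes a point from camera to world coordinates). Camera axes: x right, y up, looking along -z (the intrinsics and any distortion apply to the point x, -y, -z); pixel columns grow to the right and rows downward; lengths in m; the calibration is good to about 2 mm. A picture is of the moment at which its call begins. There is no depth.
- env.close_job(): hands the job in; it is judged then, once.
Trained networks look in the newest picture that a camera, given by its name, has taken for a name from the list of things; names that differ only in an ending like _2 or _b are one class to them, and where a whole thing is asked for, a point or a joint stands for the part that bears it (a point fixed in the world has none). Each returns a list of dicts, best first, with "conf" (0 to 1); they miss things now and then, are a little off and sometimes report something else, mostly with a low value. They report only what shows in the picture. A call takes as long as a camera call. They do not tell look-alikes from the thing itself.
- env.find_in(camera, thing): "bbox" ([centre column, centre row, width, height] in pixels, round what is visible of it).
- env.trace(camera, thing): "mask" (420x560 bool, what is visible of it) and "bbox" ([centre column, centre row, width, height] in pixels, round what is visible of it).
- env.tip_of(camera, thing): "centre" ([column, row] in pixels: a listed point, or the origin of a listed thing).
The state is a dict: "time_s": time; "q": joint angles; "qvel": joint speeds; "joint_efforts": joint torques, N m; "position": TCP position; "tool_rot": TCP orientation; "ft_force": force on the tool from outside, world axes, zero at the start; "wrist_torque": the same for the moment, N m; "grip_width": finger opening in m; "gripper_force": force on a finger pad.
Only numpy, scipy, OpenCV 4.12 (cv2) and the standard library are available. Lean on these libraries where they do the work, as an engineer would, in place of code of your own. Each camera call takes 0.05 s, during which the arm holds its last target. There are 200 camera calls.

TASK

Pull the green-handled brush out of the leaning tool rack and scrub the upright aluminium press sleeve with it: go down until the brush gently touches the disc at the bottom, draw it up to the mouth, and go down to touch the disc a second time. Then lower the used brush, tip first, to the floor of the blue pot before letting go, and leave it standing in there. The disc sits at a different height each time and must be felt for, not rammed; do not disturb the other things on the bench.

Things in the scene. Friction and masses are not known exactly. Their poses are not given: they have to be found in the camera images.
- brush: Brush, 200 mm long, 0.12 kg. Origin: centre of its flat tip; z runs from the tip to the handle's end. Black/orange stiff round head 26 mm in diameter from 0 to 65 mm, steel stem 8 mm in diameter, green round handle 18 mm in diameter from 105 to 200 mm. Starts tip down in one of the rack's two tubes, leaning with it on the tube's lower wall.
- rack: Fixed tool rack, base plate 120 x 150 x 10 mm. Origin: centre of the base's underside. Two open steel tubes at y = -45 and +45 mm, 34 mm inner, 40 mm outer diameter, 85 mm long, leaning 30 degrees (0.52 rad) from vertical towards the rack's -x (roughly the robot); lower ends centred at x = 45, z = 22 mm. Brush in one, socket driver in the other.
- sleeve: Fixed upright aluminium sleeve on a steel flange 90 x 90 x 10 mm. Origin: centre of the underside, z up. Bore 34 mm in diameter, flaring to 46 mm over the top 15 mm; outside 46 mm (58 at the mouth); mouth at z = 120 mm. A sprung brass disc closes the bore (gives 4 mm at 10 N); its face is somewhere from z = 20 to 60 mm, not reported. Over 30 N is ramming.
- sleeve_mouth (a point): Centre of the sleeve's mouth, 120 mm above the underside of its flange.
- pot: Fixed upright blue plastic pot for used brushes, open at the top: 72 mm outer and 64 mm inner diameter, 110 mm high, inner floor 5 mm above the origin, on a 100 mm square rubber foot 4 mm thick. Origin: centre of its underside, z up.
- driver: Bystander: socket driver with a red handle 24 mm in diameter, 185 mm long, standing in the other tube of the rack. Origin: centre of its lower end; z towards the handle.
- hotplate_a: Bystander: loose round electric hotplate, 156 mm in diameter, 50 mm high. Origin: centre of its underside.
- hotplate_b: Bystander: a second such hotplate.
- spray_can: Bystander: upright can with a yellow label, 52 mm in diameter, 150 mm high. Origin: centre of its underside.
- tin: Bystander: open steel tin, 80 mm in diameter, 35 mm high. Origin: centre of its underside.
- screwdriver: Bystander: screwdriver with a yellow handle lying on the bench, about 200 mm long. Origin: under its middle, x towards the blade.
- jar: Bystander: closed jar, 60 mm in diameter, 80 mm high. Origin: centre of its underside.
Mind the look-alikes: they are no part of the job. Of the things that look like the brush, the smaller one is meant.

How it is judged (in metres and radians):
On the way, in this order (a step that is already met when the one before it is completed fails the run):
1. the brush is pulled right out of the rack, in the fingers (height (world z) of brush above 0.115 m and contact force between the fingers and brush above 1 N), for 0.1 s.
2. the brush, inside the sleeve, touches the disc at the bottom (contact force between brush and disc_c0 above 1 N and horizontal distance between brush and sleeve below 0.012 m), for 0.1 s.
3. the brush is drawn up the sleeve, tip near the mouth or higher (z of brush in the frame of sleeve above 0.095 m and horizontal distance between brush and sleeve below 0.05 m), for 0.05 s.
4. the brush touches the disc a second time (all of step 2), for 0.1 s.
5. the brush, still held, is lowered into the pot to within 20 mm of its floor (z of brush in the frame of pot below 0.025 m and horizontal distance between brush and pot below 0.03 m and contact force between the fingers and brush above 1 N), for 0.1 s.
At the end, for the whole second after the job is handed in: The brush stands tip down in the blue pot, released and at rest: its tip within 25 mm of the pot's floor and 35 mm of the pot's axis, the brush leaning less than 40 degrees; the other things are where they were, within 30 mm (z of brush in the frame of pot below 0.03 m and horizontal distance between brush and pot below 0.035 m and angle between brush's own z axis and vertical below 0.7 rad and linear speed of brush below 0.03 m/s); the robot touches nothing.
It fails at once if the brush is rammed against the disc (over 30 N) (contact force between brush and disc_c0 above 30 N).
It fails at once if one of the other things on the bench is disturbed (moved more than 30 mm) (distance of any of driver, hotplate_a, hotplate_b, spray_can, tin, screwdriver, jar from where it was at the start of the episode above 0.03 m).
It also fails if it takes over 72 s, if anything falls off the work surface, if the arm or the gripper's body presses on something with over 40 N, if the wrist force passes 120 N, or if a joint passes its speed limit or range.

## Working session

There is one attempt and no reset: what is moved stays moved. The work goes in short steps, Python scripts to look and compute and a shell command to move; the robot and the scene stay as the last step left them, time stands still between calls to the robot, and variables do not carry over. Pictures are saved under pics/ and viewed, at most 13 in all, crops included, and the job is handed in when it is done.

```bash
mkdir -p pics; cat > h.py <<'E'
import numpy as np, cv2, json
from rig import env
def ray(im,u,v):
    x=(u-im['cx'])/im['fx'];y=(v-im['cy'])/im['fy'];k=im['k1']
    a,b=x,y
    for _ in range(30):
        s=1+k*(a*a+b*b);a,b=x/s,y/s
    P=np.array(im['pose']);d=P[:3,:3]@np.array([a,-b,-1]);return P[:3,3],d/np.linalg.norm(d)
def atz(im,u,v,z):
    o,d=ray(im,u,v);return o+d*(z-o[2])/d[2]
def proj(im,p):
    P=np.array(im['pose']);c=P[:3,:3].T@(np.asarray(p)-P[:3,3]);a,b=c[0]/-c[2],-c[1]/-c[2]
    s=1+im['k1']*(a*a+b*b);return np.array([im['cx']+im['fx']*a*s,im['cy']+im['fy']*b*s])
def tri(rs):
    A=np.zeros((3,3));B=np.zeros(3)
    for o,d in rs:
        M=np.eye(3)-np.outer(d,d);A+=M;B+=M@o
    return np.linalg.solve(A,B)
E
python3 - <<'E'
from h import *
ims={}
for c in('top','side'):
    im=env.get_image(c);ims[c]=im
    print(c,im['fx'],im['k1'],np.round(im['pose'],3).tolist())
    for t in('brush','rack','sleeve','sleeve_mouth','pot','driver'):
        f=env.tip_of(c,t);g=env.find_in(c,t)
        print(t,[(np.round(x['centre']).tolist(),round(x['conf'],2)) for x in f],[(np.round(x['bbox']).tolist(),round(x['conf'],2)) for x in g])
cv2.imwrite('pics/top.png',cv2.resize(ims['top']['image'],(784,588)));cv2.imwrite('pics/side.png',cv2.resize(ims['side']['image'],(784,588)))
E
```

```text
top 520.0800932767864 0.05043792833980292 [[0.003, 0.996, -0.086, 0.34], [-1.0, 0.004, 0.011, 0.024], [0.011, 0.086, 0.996, 1.75], [0.0, 0.0, 0.0, 1.0]]
brush [([173.0, 305.0], 0.82), ([277.0, 166.0], 0.53)] [([157.0, 263.0, 41.0, 82.0], 0.81), ([286.0, 179.0, 14.0, 19.0], 0.6)]
rack [([294.0, 173.0], 0.79)] [([297.0, 174.0, 49.0, 46.0], 0.66), ([292.0, 243.0, 30.0, 10.0], 0.25)]
sleeve [([358.0, 191.0], 0.87), ([276.0, 242.0], 0.22)] [([359.0, 195.0, 30.0, 31.0], 0.81), ([214.0, 239.0, 20.0, 16.0], 0.7)]
sleeve_mouth [([365.0, 190.0], 0.84)] [([361.0, 194.0, 30.0, 29.0], 0.61), ([214.0, 238.0, 21.0, 14.0], 0.53)]
pot [([215.0, 194.0], 0.97)] [([213.0, 194.0, 35.0, 35.0], 0.67)]
driver [([303.0, 156.0], 0.44)] [([312.0, 169.0, 15.0, 17.0], 0.63)]
side 427.96957542699835 -0.08199060150243002 [[-0.998, 0.051, -0.025, 0.42], [-0.053, -0.689, 0.723, 0.783], [0.019, 0.723, 0.691, 0.828], [0.0, 0.0, 0.0, 1.0]]
brush [([412.0, 366.0], 0.6)] [([240.0, 191.0, 29.0, 37.0], 0.77), ([348.0, 390.0, 140.0, 60.0], 0.68)]
rack [([228.0, 222.0], 0.58)] [([149.0, 259.0, 66.0, 60.0], 0.73), ([231.0, 215.0, 55.0, 69.0], 0.59)]
sleeve [([260.0, 175.0], 0.82), ([311.0, 308.0], 0.34)] [([263.0, 159.0, 28.0, 46.0], 0.97)]
sleeve_mouth [([259.0, 138.0], 0.62)] [([265.0, 157.0, 32.0, 51.0], 0.96)]
pot [([150.0, 263.0], 0.72), ([239.0, 309.0], 0.67)] [([242.0, 298.0, 50.0, 68.0], 0.96)]
driver [] [([236.0, 170.0, 24.0, 34.0], 0.63)]
```

View pics/top.png

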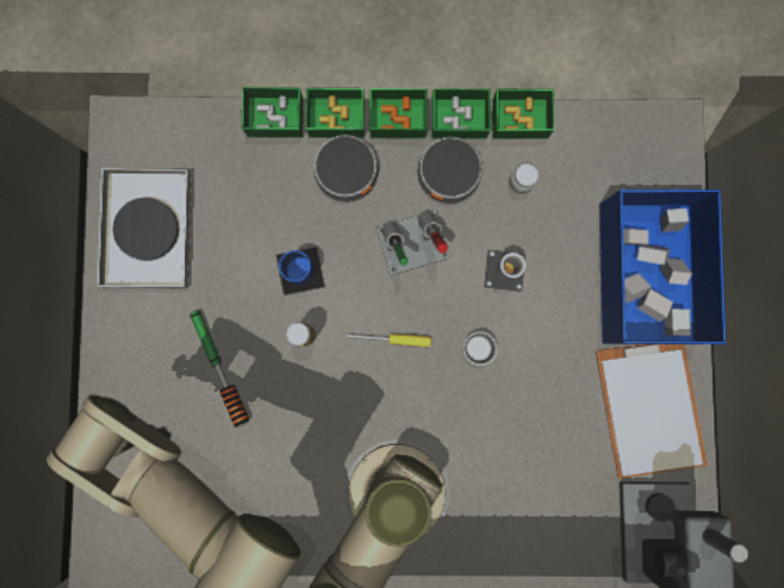

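View pics/side.png

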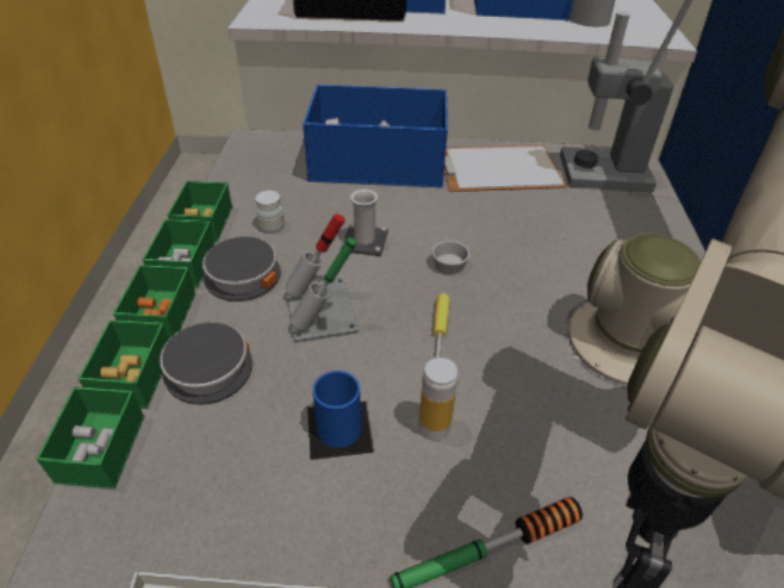

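```bash
python3 - <<'E'
from h import *
t=env.get_image('top');s=env.get_image('side')
np.set_printoptions(precision=4,suppress=True)
for n,z in(('pot',0.),('sleeve_mouth',.12),('rack',0)):
    a=env.tip_of('top',n);b=env.tip_of('side',n)
    print(n,[atz(t,*x['centre'],z) for x in a],[atz(s,*x['centre'],z) for x in b])
def green(im,u0,u1,v0,v1):
    c=im['image'][v0:v1,u0:u1];h=cv2.cvtColor(c,cv2.COLOR_BGR2HSV)
    m=cv2.inRange(h,(45,90,25),(85,255,255));ys,xs=np.nonzero(m);p=np.c_[xs+u0,ys+v0].astype(float)
    mu=p.mean(0);w,V=np.linalg.eigh(np.cov((p-mu).T));d=V[:,1]*(1 if V[1,1]>0 else -1);q=(p-mu)@d
    print(len(p),mu,d,q.min(),q.max(),np.sqrt(w)); return mu,d,q
mt,dt,qt=green(t,270,302,160,195);ms,ds,qs=green(s,222,260,165,205)
# optimise brush axis: unknown top-end point E and direction a ; centre line fits
from scipy.optimize import least_squares
# handle ends (image extreme, silhouettes) 
end_t=mt+dt*qt.max();beg_t=mt+dt*qt.min();end_s=ms-ds*(-qs.min());beg_s=ms+ds*qs.max()
print(beg_t,end_t,beg_s,end_s)
E_=tri([ray(t,*end_t),ray(s,*end_s)]);C=tri([ray(t,*mt),ray(s,*ms)]);print('end',E_,'cent',C)
A=np.vstack([cv2.resize(t['image'][140:220,250:400],(750,400),interpolation=cv2.INTER_CUBIC)[:,:750]])
B=cv2.resize(s['image'][120:260,190:290],(428,600),interpolation=cv2.INTER_CUBIC)
c=np.zeros((600,800,3),np.uint8);c[:240,:450]=cv2.resize(t['image'][140:220,250:400],(450,240));c[240:480,:320]=cv2.resize(t['image'][215:310,120:247],(320,240));c[:490,450:800]=cv2.resize(s['image'][120:260,190:290],(350,490))
cv2.imwrite('pics/crop.png',c)
E
```

```text
pot [array([0.5243, 0.2379, 0.    ]), array([0.7724, 0.1138, 0.    ])] [array([0.5285, 0.2309, 0.    ])]
sleeve_mouth [array([ 0.5188, -0.2569,  0.12  ]), array([ 0.7146, -0.2679,  0.12  ])] [array([ 0.5304, -0.2658,  0.12  ])]
rack [array([ 0.5961, -0.0382,  0.    ])] [array([ 0.5958, -0.0391, -0.    ])]
59 [285.9831 181.8644] [0.3851 0.9229] -7.483757064187165 7.362020591339599 [1.2211 4.4633]
214 [242.7617 184.9019] [-0.5256  0.8508] -17.332800155349197 18.825940536361205 [ 1.752  10.2901]
[283.1013 174.9577] [288.8179 188.6587] [232.8676 200.9182] [251.871  170.1558]
end [ 0.5172 -0.0128  0.1998] cent [ 0.5412 -0.005   0.1595]
```

View pics/crop.png

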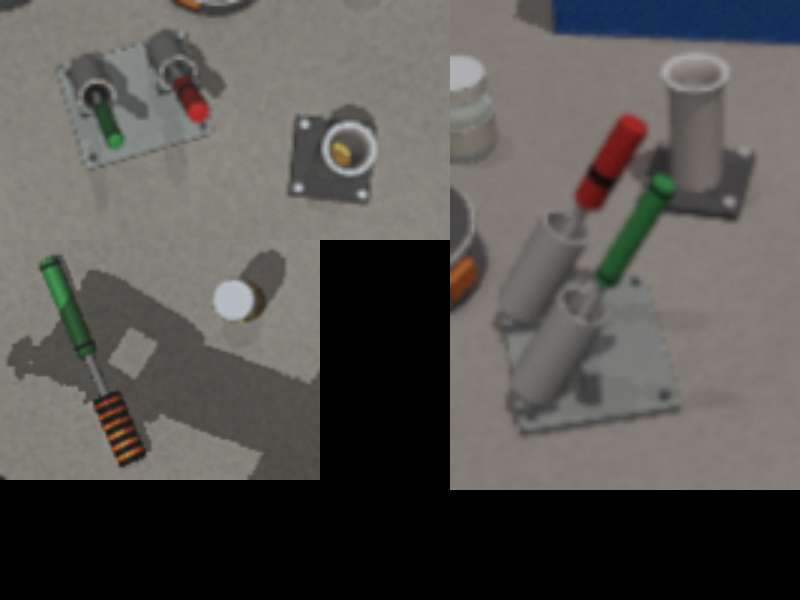

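Two candidates: the brush lying on the bench at top px (157,263), which is larger (~250 mm+), and the green-handled brush in the rack at top px (286,181) and side px (243,185). The crop confirms that the rack one is smaller and stands tip-down in a tube, so it is the one meant. The sleeve mouth is at top px ~(366,190).

```bash
cat >> h.py <<'E'
from scipy.spatial.transform import Rotation as Ro
np.set_printoptions(precision=4,suppress=True)
def delta(p,R,s=None):
    s=s or env.observe();R0=np.array(s['tool_rot']);p0=np.array(s['position'])
    return R0.T@(np.array(p)-p0), Ro.from_matrix(R0.T@R).as_rotvec()
def frame(b,yref):
    b=np.array(b,float);b/=np.linalg.norm(b);z=-b;y=np.array(yref,float);y-=z*(y@z);y/=np.linalg.norm(y);return np.c_[np.cross(y,z),y,z]
E
python3 - <<'E'
from h import *
s=env.observe();print(s['position'],np.array(s['tool_rot']),s['q'],s['grip_width'])
th=np.radians(15);L=np.radians(31)
b=np.array([-np.sin(L)*np.cos(th),-np.sin(L)*np.sin(th),np.cos(L)])
end=np.array([.5172,-.0128,.1998])
for sg in(1,-1):
    R=frame(b,sg*np.array([-np.sin(th),np.cos(th),0]));print(sg,delta(end+.10*b,R),end+.1*b)
E
```

```text
[0.1849 0.518  0.2483] [[-0.9418  0.3361  0.    ]
 [ 0.3361  0.9418  0.    ]
 [-0.      0.     -1.    ]] [ 58.0232  21.8071  74.3349  -0.0004  83.8568 -12.3366] 0.08534738961824041
1 (array([-0.449 , -0.4175, -0.0372]), array([-0.1635, -0.5243, -0.5896])) [ 0.4675 -0.0261  0.2855]
-1 (array([-0.449 , -0.4175, -0.0372]), array([-0.6817,  0.2126,  2.458 ])) [ 0.4675 -0.0261  0.2855]
```

```bash
python3 -m pendant '[[1,-0.04,-0.04,-0.04,0,0,0],[1,-0.08,-0.08,-0.07,0,0,0],[1,-0.12,-0.12,-0.07,0,0,-0.1],[1,-0.16,-0.16,-0.07,-0.05,-0.15,-0.25],[1,-0.2,-0.2,-0.07,-0.1,-0.3,-0.4]]' 60
cat > d.py <<'E'
import sys
from h import *
th=np.radians(15);L=np.radians(31)
b=np.array([-np.sin(L)*np.cos(th),-np.sin(L)*np.sin(th),np.cos(L)])
end=np.array([.5172,-.0128,.1998])
R=frame(b,np.array([-np.sin(th),np.cos(th),0]));s=env.observe();print(s['q'],delta(end+float(sys.argv[1])*b,R))
E
python3 d.py .1
```

```text
time_s: 2.33
position: [0.3067, 0.2608, 0.3187]
tool_rot: [[-0.963, -0.027, 0.269], [-0.016, 0.999, 0.043], [-0.27, 0.037, -0.962]]
ft_force: [0.5, -0.1, -0.2]
grip_width: 0.086
gripper_force: 0.0
[ 26.2853  -1.9727  94.239   -4.8653  72.6596 -64.1591] (array([-0.141 , -0.2923,  0.0629]), array([-0.0596, -0.2619, -0.2303]))
```

```bash
python3 -m pendant '[[0.8,-0.028,-0.058,0,0,-0.05,-0.05],[0.8,-0.056,-0.116,0.01,-0.02,-0.1,-0.1],[0.8,-0.084,-0.174,0.02,-0.03,-0.16,-0.15],[0.8,-0.112,-0.232,0.04,-0.05,-0.22,-0.2],[0.8,-0.141,-0.292,0.06,-0.06,-0.262,-0.23]]'
python3 -m pendant '[[0.8,0,0,0,0,0,0]]' >/dev/null
python3 d.py .1
python3 - <<'E'
from h import *
w=env.get_image('wrist');cv2.imwrite('pics/w1.png',w['image']);print(w['fx'],w['k1'],np.array(w['pose']))
print([(x['centre'],x['conf']) for x in env.tip_of('wrist','sleeve_mouth')])
E
```

```text
time_s: 2.95
position: [0.4482, 0.002, 0.2937]
tool_rot: [[-0.83, -0.255, 0.497], [-0.218, 0.967, 0.132], [-0.514, 0.001, -0.858]]
ft_force: [2.8, 1.4, 0.0]
grip_width: 0.0679
gripper_force: 0.0
[ -26.1927   -1.5747  102.5372   23.3908   57.1935 -139.4732] (array([-0.0068, -0.0297,  0.0117]), array([-0.0026, -0.0063, -0.0116]))
313.613782116408 -0.056272821327066944 [[-0.2481 -0.6368 -0.73    0.3184]
 [ 0.9687 -0.1603 -0.1895 -0.0347]
 [ 0.0036 -0.7542  0.6566  0.3577]
 [ 0.      0.      0.      1.    ]]
[([59.6, 180.6], 0.53)]
```

View pics/w1.png

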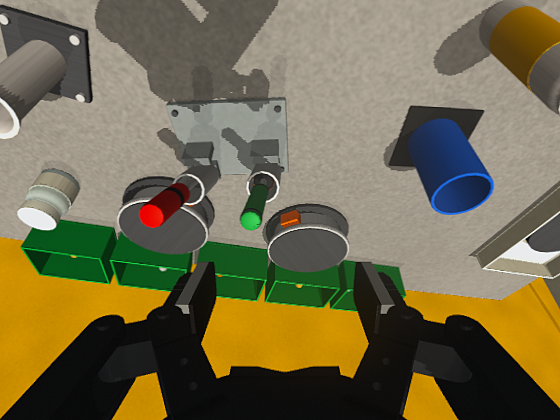

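The wrist picture shows the brush handle end at (252,218) above its tube mouth (263,183), and the driver at (152,215). The pot rim is at about (462,193). I'll fit the handle axis in all three views.

```bash
cat > fit.py <<'E'
from h import *
from scipy.optimize import least_squares
def gm(im,box):
    u0,u1,v0,v1=box;h=cv2.cvtColor(cv2.resize(im['image'][v0:v1,u0:u1],None,fx=4,fy=4,interpolation=cv2.INTER_CUBIC),cv2.COLOR_BGR2HSV)
    m=cv2.inRange(h,(45,70,20),(85,255,255));n,l,st,_=cv2.connectedComponentsWithStats(m);k=1+np.argmax(st[1:,4]);m=(l==k).astype(np.uint8)
    M=cv2.moments(m,True);return feat(M,.25,(u0-.375,v0-.375)),m
def feat(M,sc=1,off=(0,0)):
    c=np.array([M['m10'],M['m01']])/M['m00'];C=np.array([[M['mu20'],M['mu11']],[M['mu11'],M['mu02']]])/M['m00']
    w,V=np.linalg.eigh(C);d=V[:,1]*np.sqrt(3*w[1]);d*=np.sign(d[1]);return np.r_[(c+0)*sc+off,d*sc]
def model(im,E,b,lo=-.095,r=.009):
    x=np.cross(b,[1,0,0]);x/=np.linalg.norm(x);y=np.cross(b,x);t=np.linspace(0,2*np.pi,40)[:-1]
    P=np.array([proj(im,E+k*b+r*(np.cos(a)*x+np.sin(a)*y)) for k in(0,lo) for a in t])
    return feat(cv2.moments(cv2.convexHull((P*1).astype(np.float32))))
def dirv(a):return np.array([-np.sin(a[0])*np.cos(a[1]),-np.sin(a[0])*np.sin(a[1]),np.cos(a[0])])
def solve(obs,p0,wt=None):
    wt=wt or [1]*len(obs)
    f=lambda p:np.concatenate([(model(im,p[:3],dirv(p[3:]))-o)*w for (im,o),w in zip(obs,wt)])
    return least_squares(f,p0,x_scale=[.01,.01,.01,.1,.1],diff_step=1e-4,loss='soft_l1')
E
python3 - <<'E'
from fit import *
W,T,S=[env.get_image(c) for c in('wrist','top','side')]
ow,mw=gm(W,(230,285,165,240));ot,mt=gm(T,(270,302,160,195));os_,ms=gm(S,(222,260,165,205))
print(ow,ot,os_)
r=solve([(W,ow),(T,ot),(S,os_)],[.517,-.013,.2,.53,.26],[1,1,1])
print(r.x,np.degrees(r.x[3:]),r.fun.reshape(-1,4))
for n,im in(('w',W),):
    print('rackmouth?')
b=dirv(r.x[3:]);print('b',b,'tip',r.x[:3]-.2*b)
np.save('axis.npy',r.x)
E
```

```text
[252.6379 197.761   -4.6356  11.7634] [285.9782 181.889    2.9992   7.2117] [242.8385 184.7973  -9.526   15.3227]
[ 0.5119 -0.0092  0.1828  0.6954  0.1795] [39.844  10.2824] [[-0.355   0.2691 -0.4042  1.0681]
 [-0.4032  0.3717 -0.6152  2.8043]
 [ 0.3865  4.2811 -3.3282 -2.0966]]
rackmouth?
b [-0.6304 -0.1144  0.7678] tip [0.638  0.0136 0.0293]
```

```bash
python3 d.py .1; python3 - <<'E'
from fit import *
W,T,S=[env.get_image(c) for c in('wrist','top','side')]
p0=[.517,-.013,.2,.53,.26];b=dirv(p0[3:])
u,v=proj(W,np.array(p0[:3])-.045*b);print(u,v)
bx=(int(u-35),int(u+35),int(v-40),int(v+40))
ow,mw=gm(W,bx);ot,mt=gm(T,(270,302,160,195));os_,ms=gm(S,(222,260,165,205))
for n,o,im in(('w',ow,W),('t',ot,T),('s',os_,S)): print(n,o,model(im,np.array(p0[:3]),b))
for wt in([1,1,1],[1,1,.0],[1,0,1],[0,1,1]):
    r=solve([(W,ow),(T,ot),(S,os_)],p0,wt);print(wt,r.x[:3],np.degrees(r.x[3:]),r.cost);
    if wt==[1,1,1]:print(r.fun.reshape(3,4));np.save('axis.npy',r.x)
c=np.zeros((420,800,3),np.uint8)
for i,(im,box,m) in enumerate([(W,bx,mw),(T,(270,302,160,195),mt),(S,(222,260,165,205),ms)]):
    q=cv2.resize(im['image'][box[2]:box[3],box[0]:box[1]],None,fx=4,fy=4);q=np.vstack([q,np.dstack([m*255]*3)])[:420];x=[0,290,430][i];c[:q.shape[0],x:x+q.shape[1]]=q
    
cv2.imwrite('pics/m.png',c)
E
```

```text
[ -25.5434   -1.8524  102.5694   23.3166   57.2499 -139.2632] (array([-0.0056, -0.0354,  0.0128]), array([ 0.0008, -0.0045, -0.0034]))
247.3847863915302 203.0573143873673
w [250.3125 196.7032  -4.858   11.7274] [246.0057 206.8068  -8.0503  22.1615]
t [285.9837 181.9335   2.967    7.1862] [286.6671 182.247    3.0249   7.8437]
s [242.8833 184.721   -9.5309  15.3307] [243.7864 184.2272  -9.9626  15.4079]
[1, 1, 1] [ 0.5119 -0.0093  0.1829] [39.7272 10.0219] 10.190281384600604
[[-0.3319  0.2674 -0.4247  1.0722]
 [-0.3271  0.3514 -0.6371  2.8169]
 [ 0.387   4.2843 -3.2996 -2.1182]]
[1, 1, 0.0] [ 0.5127 -0.0089  0.1809] [40.5718  9.6657] 2.5152716356613323
[1, 0, 1] [ 0.5103 -0.0093  0.1837] [40.4889  9.6455] 7.7519556752603584
[0, 1, 1] [ 0.5197 -0.0105  0.2006] [28.703 14.601] 0.11413841685654247
```

View pics/m.png

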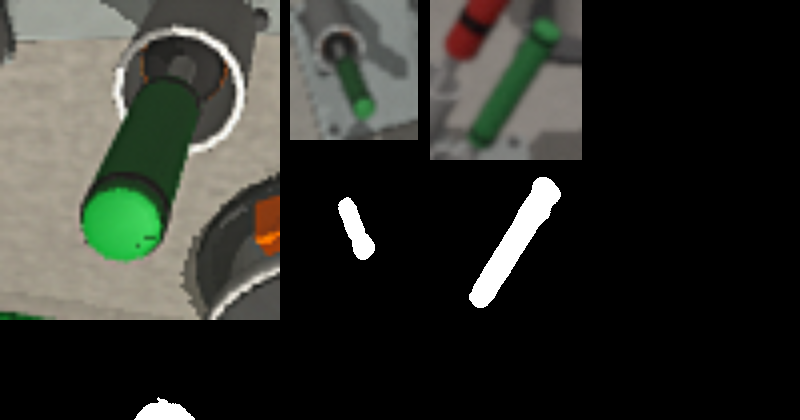

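The wrist crop shows the handle end at wrist px ~(243,219), and a dark ring splits the green mask there. I'll refit using the hull of all the green parts.

```bash
sed -i 's/n,l,st,_=cv2.conn.*$/m=cv2.morphologyEx(m,cv2.MORPH_OPEN,np.ones((5,5)));q=cv2.convexHull(cv2.findNonZero(m));m=cv2.fillConvexPoly(np.zeros_like(m),q,1)/' fit.py; python3 - <<'E'
from fit import *
W,T,S=[env.get_image(c) for c in('wrist','top','side')]
p0=[.5197,-.0105,.2006,np.radians(28.7),np.radians(14.6)]
ow,mw=gm(W,(215,275,170,235));ot,mt=gm(T,(270,302,160,195));os_,ms=gm(S,(222,260,165,205))
for wt in([1,1,1],[1,1,.0],[1,0,1],[0,1,1]):
    r=solve([(W,ow),(T,ot),(S,os_)],p0,wt);print(wt,r.x[:3],np.degrees(r.x[3:]),r.cost);
    if wt==[1,1,1]:print(r.fun.reshape(3,4));np.save('axis.npy',r.x);a=r.x
b=dirv(a[3:]);R=frame(b,[-np.sin(a[4]),np.cos(a[4]),0])
for k in(.06,-.035):
    print(k,delta(a[:3]+k*b,R),a[:3]+k*b)
E
```

```text
[1, 1, 1] [ 0.5177 -0.0123  0.1973] [31.7902 14.7584] 1.3029291514095942
[[-0.0086  0.0479 -0.1065  0.5235]
 [ 0.3347 -0.0828  0.1621  1.1107]
 [ 0.1525  0.4491 -1.0978  0.1346]]
[1, 1, 0.0] [ 0.5177 -0.0122  0.1968] [32.1168 14.6439] 0.6486492588213522
[1, 0, 1] [ 0.5174 -0.0124  0.1972] [32.1045 14.5553] 0.703741385813105
[0, 1, 1] [ 0.5201 -0.0103  0.2007] [28.0522 13.6301] 0.2251578759588979
0.06 (array([-0.0043, -0.0342,  0.0551]), array([ 0.0027, -0.0185, -0.0007])) [ 0.4871 -0.0204  0.2483]
-0.035 (array([-0.0061, -0.0345,  0.1501]), array([ 0.0027, -0.0185, -0.0007])) [ 0.5355 -0.0076  0.1675]
```

```bash
python3 -m pendant '[[0.8,-0.004,-0.017,0.02,0,-0.009,0],[0.8,-0.004,-0.034,0.04,0,-0.018,0],[0.8,-0.004,-0.034,0.05,0,-0.018,0],[0.8,-0.004,-0.034,0.05,0,-0.018,0]]' | head -2
python3 - <<'E'
from fit import *
a=np.load('axis.npy');W,T,S=[env.get_image(c) for c in('wrist','top','side')]
b=dirv(a[3:]);u,v=proj(W,a[:3]-.045*b);bx=(int(u-40),int(u+40),int(v-45),int(v+45))
ow,mw=gm(W,bx);ot,mt=gm(T,(270,302,160,195));os_,ms=gm(S,(222,260,165,205))
for wt in([1,1,1],[1,.3,.3]):
    r=solve([(W,ow),(T,ot),(S,os_)],a,wt);print(wt,bx,r.x[:3],np.degrees(r.x[3:]),r.cost);
a=r.x;b=dirv(a[3:]);R=frame(b,[-np.sin(a[4]),np.cos(a[4]),0]);print(r.fun.reshape(3,4))
np.save('axis.npy',a)
for k in(-.035,): print(k,delta(a[:3]+k*b,R))
E
```

```text
time_s: 4.12
position: [0.4841, -0.0209, 0.2519]
[1, 1, 1] (244, 324, 170, 260) [ 0.5215 -0.0246  0.2057] [32.5196 33.8409] 7.9015653452720285
[1, 0.3, 0.3] (244, 324, 170, 260) [ 0.5231 -0.0247  0.2051] [32.2214 34.5348] 1.2391688510224033
[[ 0.0725 -0.058   0.0647 -0.0413]
 [ 0.5459 -0.3645  1.0199 -0.1059]
 [-0.2162 -0.9825  0.0592  0.6027]]
-0.035 (array([-0.0053, -0.0073,  0.0944]), array([-0.1809, -0.0071, -0.2936]))
```

```bash
python3 - <<'E'
from fit import *
a=np.r_[.5177,-.0123,.1973,np.radians([31.5,14.7])];np.save('axis.npy',a)
b=dirv(a[3:]);R=frame(b,[-np.sin(a[4]),np.cos(a[4]),0]);print(delta(a[:3]-.035*b,R))
W=env.get_image('wrist');u,v=proj(W,a[:3]);u2,v2=proj(W,a[:3]-.095*b);print(u,v,u2,v2)
im=cv2.resize(W['image'][140:280,180:380],(800,560));
for p in((u,v),(u2,v2)):cv2.circle(im,(int((p[0]-180)*4),int((p[1]-140)*4)),4,(0,0,255),-1)
cv2.imwrite('pics/w2.png',im)
E
```

```text
(array([ 0.0001, -0.0003,  0.1006]), array([ 0.0026,  0.005 , -0.    ]))
285.26204474289557 236.55471103412034 284.7507165168026 196.0137259815135
```

View pics/w2.png

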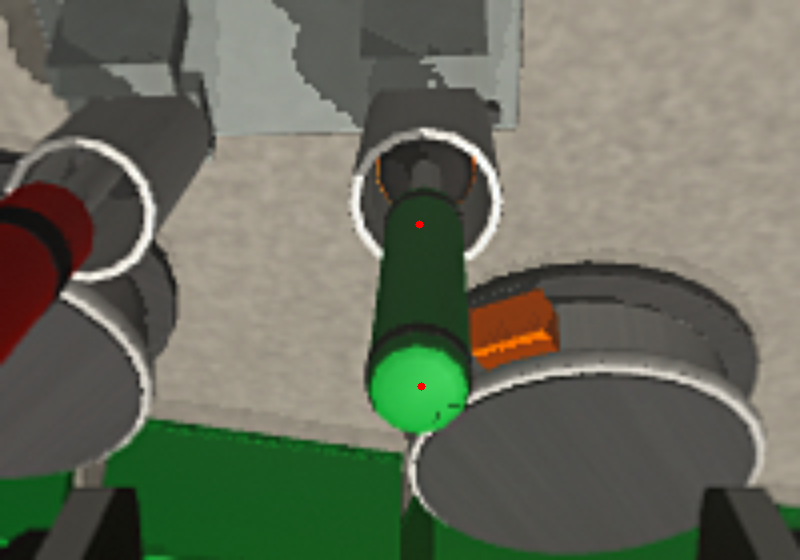

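The projected axis points lie right on the handle, so I advance and grip.

```bash
python3 -m pendant '[[0.8,0,0,0.03,0,0,0],[0.8,0,0,0.06,0,0,0],[0.8,0,0,0.085,0,0,0],[0.8,0,0,0.1,0,0,0],[0.8,0,0,0.1,0,0,0]]' 60
python3 -m pendant '[[0,0,0,0,0,0,0],[0,0,0,0,0,0,0],[0,0,0,0,0,0,0],[0,0,0,0,0,0,0],[0,0,0,0,0,0,0]]' 60
```

```text
time_s: 4.95
position: [0.5352, -0.0077, 0.167]
tool_rot: [[-0.823, -0.255, 0.507], [-0.215, 0.967, 0.137], [-0.526, 0.003, -0.851]]
ft_force: [0.4, -0.2, -0.0]
grip_width: 0.0684
gripper_force: 0.0
time_s: 5.58
position: [0.535, -0.0076, 0.168]
tool_rot: [[-0.822, -0.255, 0.509], [-0.215, 0.967, 0.137], [-0.527, 0.003, -0.85]]
ft_force: [-4.0, 1.7, 6.0]
grip_width: 0.0166
gripper_force: 58.2
```

```bash
python3 -m pendant '[[0,0,0,-0.02,0,0,0],[0,0,0,-0.05,0,0,0],[0,0,0,-0.08,0,0,0],[0,0,0,-0.11,0,0,0],[0,0,0,-0.14,0,0,0]]'
python3 -m pendant '[[0,0,0,-0.02,0,0,0],[0,0,0,-0.03,0,0,0],[0,0,0,-0.03,0,0,0]]'
python3 - <<'E'
from h import *
s=env.observe();print(s['q'])
for c in('top','side'):
    im=env.get_image(c);b=[(x['centre'],round(x['conf'],2),atz(im,*x['centre'],.12)) for x in env.tip_of(c,'sleeve_mouth')];print(c,b)
    cv2.imwrite(f'pics/{c}2.png',im['image'])
    for x in env.trace(c,'sleeve')[:1]:print(x['bbox'],x['conf'])
R=frame([0,0,1],[-.25,.97,0]);print(delta([.47,-.03,.33],R))
E
```

```text
time_s: 6.2
position: [0.4631, -0.027, 0.2871]
tool_rot: [[-0.823, -0.254, 0.508], [-0.215, 0.967, 0.136], [-0.526, 0.003, -0.851]]
ft_force: [1.1, 0.0, -1.2]
grip_width: 0.0166
gripper_force: 58.8
time_s: 6.58
position: [0.4487, -0.0312, 0.3119]
tool_rot: [[-0.823, -0.254, 0.509], [-0.215, 0.967, 0.136], [-0.526, 0.002, -0.85]]
ft_force: [0.6, 0.3, -2.0]
grip_width: 0.0164
gripper_force: 58.9
[ -31.7553   -2.3674  100.2836   25.7966   61.6616 -144.7106]
top [([365.6, 188.9], 0.62, array([ 0.5242, -0.2569,  0.12  ]))]
[360.4, 192.9, 29.1, 33.4] 0.83
side [([262.1, 137.2], 0.71, array([ 0.5183, -0.272 ,  0.12  ]))]
[262.6, 159.8, 32.4, 49.6] 0.75
(array([-0.0275, -0.0044, -0.0051]), array([0.0051, 0.5531, 0.004 ]))
```

```bash
python3 - <<'E'
from h import *
R=frame([0,0,1],[-.25,.97,0]);print(delta([.45,-.03,.41],R))
E
```

```text
(array([-0.053 ,  0.001 , -0.0833]), array([0.0051, 0.5531, 0.004 ]))
```

```bash
python3 -m pendant '[[0,-0.013,0,-0.02,0,0.1,0],[0,-0.026,0,-0.04,0,0.24,0],[0,-0.04,0,-0.06,0.003,0.38,0],[0,-0.053,0.001,-0.083,0.005,0.5,0.004],[0,-0.053,0.001,-0.083,0.005,0.553,0.004]]'|head -3
python3 - <<'E'
from h import *
print(env.observe()['q'])
R=frame([0,0,1],[-.25,.97,0]);print(delta([.46,-.255,.40],R))
E
```

```text
time_s: 7.5
position: [0.4511, -0.0298, 0.4115]
tool_rot: [[-0.968, -0.25, 0.002], [-0.25, 0.968, -0.002], [-0.001, -0.002, -1.0]]
[ -18.803     7.5585   67.7262   -0.0678  104.5823 -123.3218]
(array([ 0.0478, -0.2202,  0.012 ]), array([-0.0022,  0.0013,  0.0009]))
```

```bash
python3 -m pendant '[[0,0.01,-0.05,0,0,0,0.1],[0,0.02,-0.1,0,0,0,0.2],[0,0.035,-0.15,0,0,0,0.3],[0,0.048,-0.2,0.01,0,0,0.4],[0,0.048,-0.22,0.012,0,0,0.4]]' >/dev/null
python3 -m pendant '[[0,0,0,0,0,0,0]]'
python3 - <<'E'
from h import *
print(env.observe()['q'])
W=env.get_image('wrist');cv2.imwrite('pics/w3.png',W['image'])
for n in('sleeve_mouth','brush'):print(n,[(x['centre'],round(x['conf'],2),atz(W,*x['centre'],.12)) for x in env.tip_of('wrist',n)])
E
```

```text
time_s: 8.25
position: [0.4588, -0.2557, 0.3975]
tool_rot: [[-0.989, 0.147, 0.0], [0.147, 0.989, 0.001], [-0.0, 0.001, -1.0]]
ft_force: [-0.2, 0.3, -1.5]
grip_width: 0.0166
gripper_force: 58.9
[ -42.0798   15.8283   59.1888    0.0515  105.0068 -123.5947]
sleeve_mouth [([289.5, 215.3], 0.93, array([ 0.5203, -0.2589,  0.12  ]))]
brush []
```

View pics/w3.png

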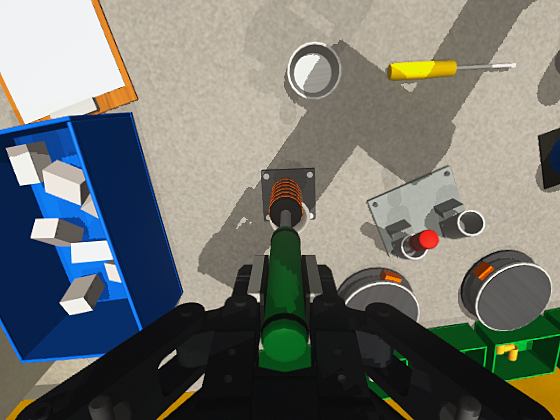

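The wrist picture shows the brush upright in the fingers with its tip at about (288,182), hiding the sleeve. I shift sideways to see the mouth clear of it.

```bash
python3 -m pendant '[[0,0,-0.04,0,0,0,0],[0,0,-0.07,0,0,0,0],[0,0,-0.07,0,0,0,0],[0,0,-0.07,0,0,0,0]]' |head -2
python3 - <<'E'
from h import *
s=env.observe();p=np.array(s['position']);R=np.array(s['tool_rot']);print(p,R)
W=env.get_image('wrist');cv2.imwrite('pics/w4.png',W['image'])
for n in('sleeve_mouth',):print(n,[(x['centre'],round(x['conf'],2),atz(W,*x['centre'],.12)) for x in env.tip_of('wrist',n)])
for n in('sleeve','pot'):print(n,[(x['centre'],round(x['conf'],2),atz(W,*x['centre'],0)) for x in env.tip_of('wrist',n)])
im=W['image'].copy()
for k in(-.035,.06,.1,.165):
    u,v=proj(W,p+k*R[:,2]);print(k,u,v);cv2.circle(im,(int(u),int(v)),2,(255,0,255),-1)
t=np.linspace(0,2*np.pi,60)
for a in t:
    u,v=proj(W,p+.165*R[:,2]+.013*(np.cos(a)*R[:,0]+np.sin(a)*R[:,1]));cv2.circle(im,(int(u),int(v)),0,(255,255,0),-1)
cv2.imwrite('pics/w5.png',cv2.resize(im[110:320,200:480],(800,600),interpolation=cv2.INTER_CUBIC))
E
```

```text
time_s: 8.9
position: [0.4483, -0.323, 0.399]
[ 0.4483 -0.323   0.399 ] [[-0.9893  0.146   0.0018]
 [ 0.146   0.9893 -0.0007]
 [-0.0019 -0.0005 -1.    ]]
sleeve_mouth [([338.7, 215.6], 0.92, array([ 0.5211, -0.2601,  0.12  ]))]
sleeve [([330.3, 193.2], 0.79, array([ 0.5237, -0.2552,  0.    ]))]
pot []
-0.035 287.6019698697237 347.3756691031615
0.06 286.21884786971145 238.9964736442576
0.1 285.94357655749445 217.6014047367394
0.165 285.643815269327 194.36573736679105
```

View pics/w5.png

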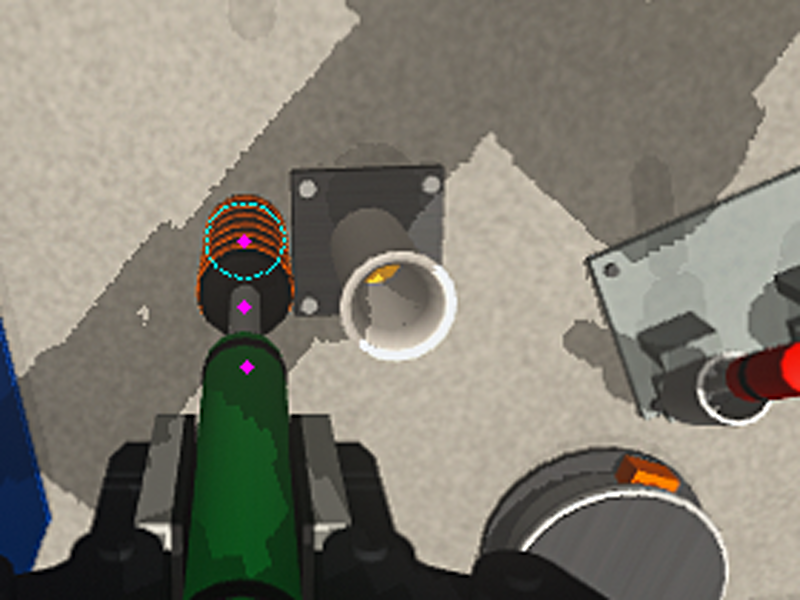

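```bash
python3 - <<'E'
from h import *
s=env.observe();p=np.array(s['position']);R=np.array(s['tool_rot'])
W=env.get_image('wrist');im=W['image'];g=im.min(2)
m=np.zeros_like(g);m[190:245,312:368]=(g[190:245,312:368]>175)
n,l,st,_=cv2.connectedComponentsWithStats(m);k=1+np.argmax(st[1:,4]);q=cv2.convexHull(cv2.findNonZero((l==k).astype(np.uint8)))
e=cv2.fitEllipse(q);print(st[k],e)
M=atz(W,*e[0],.12);print('mouth',M)
for a in(0,90,180,270):pass
# ring edges check of radius
x0,y0,w,h=st[k][:4];print([atz(W,*c,.12) for c in((x0-.5,e[0][1]),(x0+w-.5,e[0][1]),(e[0][0],y0-.5),(e[0][0],y0+h-.5))])
# orange/dark head mask : tip outline
hsv=cv2.cvtColor(im,cv2.COLOR_BGR2HSV);o=cv2.inRange(hsv,(5,150,60),(18,255,255));o[:, :260]=0;o[:,312:]=0;o[:170]=0;o[235:]=0
P=cv2.findNonZero(o)[:,0];print('orange',P.min(0),P.max(0))
for d in(0,-.0015,-.003):
  t=np.linspace(0,2*np.pi,200);C=np.array([proj(W,p+.165*R[:,2]+d*R[:,0]+.013*(np.cos(a)*R[:,0]+np.sin(a)*R[:,1])) for a in t]);print(d,C.min(0),C.max(0))
E
```

```text
[320 198  41  39 382] ((339.56207275390625, 216.88302612304688), (37.977230072021484, 40.97247314453125), 68.08292388916016)
mouth [ 0.523  -0.2595  0.12  ]
[array([ 0.519 , -0.2867,  0.12  ]), array([ 0.5272, -0.231 ,  0.12  ]), array([ 0.4954, -0.257 ,  0.12  ]), array([ 0.5521, -0.2621,  0.12  ])]
orange [269 178] [302 219]
0 [272.0445 181.1362] [299.2081 207.3017]
-0.0015 [272.0633 182.6839] [299.1849 208.7692]
-0.003 [272.082  184.2268] [299.1617 210.2321]
```

```bash
python3 - <<'E'
from h import *
s=env.observe();R=np.array(s['tool_rot']);Rg=frame([0,0,1],R[:,1])@Ro.from_rotvec([0,-.018,0]).as_matrix()
print(delta([.523,-.2595,.305],Rg))
E
```

```text
(array([-0.0644,  0.0743,  0.0938]), array([-0.0006, -0.0163,  0.    ]))
```

```bash
python3 -m pendant '[[0,-0.035,0.035,0,0,-0.008,0],[0,-0.0645,0.074,0,0,-0.0163,0],[0,-0.0645,0.074,0.03,0,-0.0163,0],[0,-0.0645,0.074,0.07,0,-0.0163,0],[0,-0.0645,0.074,0.094,0,-0.0163,0]]' >/dev/null
python3 -m pendant '[[0,0,0,0,0,0,0],[0,0,0,0,0,0,0]]' |head -4
python3 - <<'E'
from h import *
s=env.observe();p=np.array(s['position']);print(p,s['q'])
R=np.array(s['tool_rot']);d=R[:,2]+.018*R[:,0]
W=env.get_image('wrist');im=W['image'];o=p+.165*d;print('tip',o,proj(W,o),proj(W,[.523,-.2595,.12]))
t=np.linspace(0,2*np.pi,200)
for a in t:
    c=[np.cos(a),np.sin(a),0]
    for q,r,col in((o,.013,(255,255,0)),(np.array([.523,-.2595,.12]),.029,(255,0,255))):
        u,v=proj(W,q+r*np.array(c));cv2.circle(im,(int(round(u)),int(round(v))),0,col,-1)
u,v=np.int32(proj(W,o));cv2.imwrite('pics/w6.png',cv2.resize(im[v-60:v+60,u-75:u+75],(750,600),interpolation=cv2.INTER_CUBIC))
E
```

```text
time_s: 10.02
position: [0.5232, -0.2607, 0.3059]
tool_rot: [[-0.989, 0.147, 0.019], [0.147, 0.989, -0.004], [-0.019, -0.001, -1.0]]
ft_force: [-0.4, 0.6, -0.3]
[ 0.5232 -0.2607  0.3059] [ -38.2889   23.1022   62.81      0.485    93.0777 -119.7931]
tip [ 0.5234 -0.261   0.1409] [285.6603 191.3912] [287.0363 184.9985]
```

View pics/w6.png

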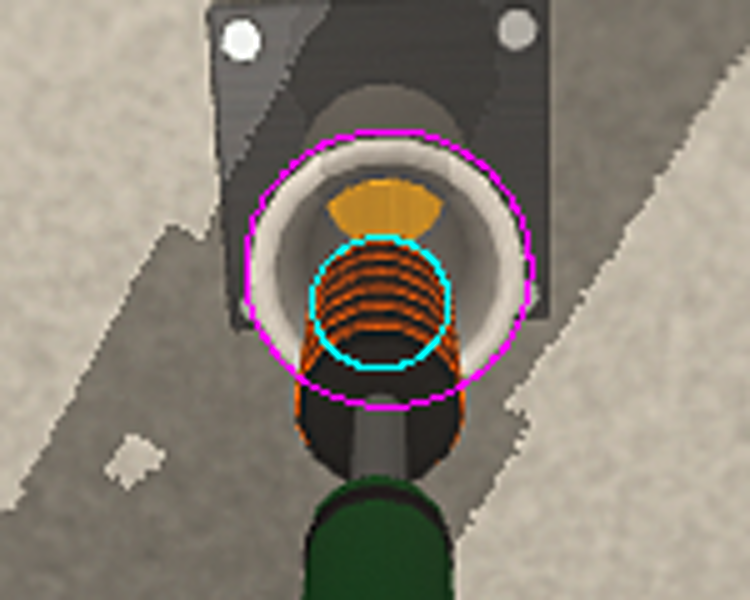

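Tip and mouth rings nearly concentric: tip centre ≈(380,302) and mouth ≈(388,268) in the crop, the row gap being the height difference. I shift 1.3 mm and enter, with guarded steps below.

```bash
cat > ok.py <<'E'
from h import *
s=env.observe();f=np.array(s['ft_force']);print('t',s['time_s'],s['position'],f,s['grip_width']);import sys
sys.exit(0 if f[2]<2.2 and np.hypot(f[0],f[1])<6 else 1)
E
python3 -m pendant '[[0,-0.0005,0.0013,0,0,0,0],[0,-0.0005,0.0013,0.01,0,0,0],[0,-0.0005,0.0013,0.025,0,0,0]]' >/dev/null && python3 ok.py && python3 -m pendant '[[0,0,0,0.01,0,0,0],[0,0,0,0.02,0,0,0],[0,0,0,0.03,0,0,0],[0,0,0,0.038,0,0,0],[0,0,0,0.038,0,0,0]]' >/dev/null && python3 ok.py
```

```text
t 10.45 [ 0.524  -0.2595  0.2791] [ 0.839  -0.4874 -2.0649] 0.016865344607214318
t 11.075 [ 0.5245 -0.2596  0.2409] [ 0.6803 -0.6964 -0.8449] 0.01644576389549685
```

```bash
python3 -m pendant '[[0,0.001,0,0.004,0,0,0],[0,0.0012,0,0.008,0,0,0],[0,0.0012,0,0.012,0,0,0],[0,0.0012,0,0.012,0,0,0]]' >/dev/null && python3 ok.py && python3 -m pendant '[[0,0,0,0.002,0,0,0],[0,0.0001,0,0.004,0,0,0],[0,0.0001,0,0.004,0,0,0]]' >/dev/null && python3 ok.py && python3 -m pendant '[[0,0,0,0.002,0,0,0],[0,0.0001,0,0.004,0,0,0],[0,0.0001,0,0.004,0,0,0]]' >/dev/null && python3 ok.py && python3 -m pendant '[[0,0,0,0.002,0,0,0],[0,0.0001,0,0.004,0,0,0],[0,0.0001,0,0.004,0,0,0]]' >/dev/null && python3 ok.py && python3 -m pendant '[[0,0,0,0.002,0,0,0],[0,0.0001,0,0.004,0,0,0],[0,0.0001,0,0.004,0,0,0]]' >/dev/null && python3 ok.py
```

```text
t 11.575 [ 0.5236 -0.2594  0.2292] [ 0.6216 -0.259  -1.3647] 0.016659263931208545
t 11.95 [ 0.5236 -0.2594  0.2254] [ 0.2209 -0.4485 -1.0945] 0.01662893683047941
t 12.325 [ 0.5235 -0.2594  0.2213] [ 0.0047 -0.4712 -1.8371] 0.016596368637880915
t 12.7 [ 0.5235 -0.2594  0.2173] [-0.6315  0.1829 -0.7466] 0.016537548587747333
t 13.075 [ 0.5235 -0.2594  0.2133] [ 0.4541 -0.267  -0.6752] 0.01683620364112829
```

```bash
python3 -m pendant '[[0,0,0,0.002,0,0,0],[0,0.0001,0,0.004,0,0,0],[0,0.0001,0,0.004,0,0,0]]' >/dev/null && python3 ok.py && python3 -m pendant '[[0,0,0,0.002,0,0,0],[0,0.0001,0,0.004,0,0,0],[0,0.0001,0,0.004,0,0,0]]' >/dev/null && python3 ok.py && python3 -m pendant '[[0,0,0,0.002,0,0,0],[0,0.0001,0,0.004,0,0,0],[0,0.0001,0,0.004,0,0,0]]' >/dev/null && python3 ok.py && python3 -m pendant '[[0,0,0,0.002,0,0,0],[0,0.0001,0,0.004,0,0,0],[0,0.0001,0,0.004,0,0,0]]' >/dev/null && python3 ok.py  && python3 -m pendant '[[0,0,0,0.002,0,0,0],[0,0.0001,0,0.004,0,0,0],[0,0.0001,0,0.004,0,0,0]]' >/dev/null && python3 ok.py
```

```text
t 13.45 [ 0.5234 -0.2594  0.2093] [ 0.0675 -0.9068 -1.7829] 0.0166881247052699
t 13.825 [ 0.5234 -0.2594  0.2053] [ 0.469   0.2918 -1.1642] 0.016390317687018152
t 14.2 [ 0.5236 -0.2595  0.2018] [-0.5843 -0.1386  2.2512] 0.01682587790360034
```

Contact is felt at TCP z≈0.202. I press 1 mm more, hold, then draw up.

```bash
python3 -m pendant '[[0,0,0,0.001,0,0,0],[0,0,0,0.001,0,0,0],[0,0,0,0.001,0,0,0]]' >/dev/null; python3 ok.py; python3 -m pendant '[[0,0,0,-0.01,0,0,0],[0,-0.0005,0,-0.03,0,0,0],[0,-0.001,0,-0.05,0,0,0],[0,-0.0015,0,-0.075,0,0,0],[0,-0.0015,0,-0.075,0,0,0]]' >/dev/null;  python3 ok.py
```

```text
t 14.575 [ 0.5236 -0.2595  0.2008] [-0.3157  0.4351  4.0842] 0.016371954125161767
t 15.2 [ 0.524  -0.2597  0.277 ] [-0.1161  0.1485 -1.6596] 0.01612840720562289
```

```bash
python3 -m pendant '[[0,0,0,-0.004,0,0,0]]' >/dev/null; python3 -m pendant '[[0,0.0004,0,0.015,0,0,0],[0,0.0008,0,0.035,0,0,0],[0,0.0012,0,0.055,0,0,0],[0,0.0014,0,0.07,0,0,0],[0,0.0014,0,0.07,0,0,0]]' >/dev/null;  python3 ok.py && python3 -m pendant '[[0,0,0,0.002,0,0,0],[0,0,0,0.004,0,0,0],[0,0,0,0.004,0,0,0]]' >/dev/null && python3 ok.py && python3 -m pendant '[[0,0,0,0.002,0,0,0],[0,0,0,0.004,0,0,0],[0,0,0,0.004,0,0,0]]' >/dev/null && python3 ok.py
```

```text
t 15.95 [ 0.523  -0.2592  0.2081] [-0.5297 -1.1773 -1.0459] 0.01654443613657533
t 16.325 [ 0.5235 -0.2595  0.2057] [ 0.1729  0.3359 -0.8225] 0.016660223394543268
t 16.7 [ 0.5237 -0.2595  0.2018] [-0.0134 -0.7151  0.9372] 0.016745952957595497
```

```bash
python3 -m pendant '[[0,0,0,0.001,0,0,0],[0,0,0,0.001,0,0,0],[0,0,0,0.001,0,0,0]]' >/dev/null; python3 ok.py;python3 -m pendant '[[0,0,0,0.001,0,0,0],[0,0,0,0.001,0,0,0],[0,0,0,0.001,0,0,0]]' >/dev/null; python3 ok.py
```

```text
t 17.075 [ 0.5237 -0.2595  0.2008] [-0.8289 -0.4842  4.4474] 0.016670074106581143
t 17.45 [ 0.5238 -0.2596  0.1999] [-0.7147  0.0223  7.2539] 0.01679610983674324
```

```bash
python3 -m pendant '[[0,-0.0005,0,-0.03,0,0,0],[0,-0.001,0,-0.075,0,0,0],[0,-0.0015,0,-0.12,0,0,0],[0,-0.0015,0,-0.17,0,0,0],[0,-0.0015,0,-0.22,0,0,0]]' >/dev/null; python3 ok.py
python3 - <<'E'
from h import *
R=np.array(env.observe()['tool_rot']);print(delta([.52,.16,.42],R))
E
```

```text
t 18.075 [ 0.521  -0.2589  0.4202] [-0.1976 -1.0136 -1.2061] 0.016433697570240966
(array([ 0.0628,  0.4142, -0.0006]), array([0., 0., 0.]))
```

```bash
python3 -m pendant '[[0,0.008,0.04,0,0,0,0],[0,0.015,0.09,0,0,0,0],[0,0.022,0.14,0,0,0,0],[0,0.03,0.19,0,0,0,0],[0,0.035,0.23,0,0,0,0]]' >/dev/null; python3 -m pendant '[[0,0.008,0.05,0,0,0,0],[0,0.016,0.1,0,0,0,0],[0,0.024,0.15,0,0,0,0],[0,0.028,0.184,0,0,0,0],[0,0.028,0.184,0,0,0,0]]' >/dev/null;python3 ok.py
python3 - <<'E'
from h import *
R=np.array(env.observe()['tool_rot']);W=env.get_image('wrist');cv2.imwrite('pics/w7.png',W['image']);im=W['image']
print([(x['centre'],round(x['conf'],2),atz(W,*x['centre'],0)) for x in env.tip_of('wrist','pot')])
for x in env.find_in('wrist','pot'):print(x)
h=cv2.cvtColor(im,cv2.COLOR_BGR2HSV);m=cv2.inRange(h,(105,120,40),(125,255,255));n,l,st,c=cv2.connectedComponentsWithStats(m);print([(st[i],c[i],atz(W,*c[i],.06)) for i in range(1,n) if st[i,4]>300])
E
```

```text
t 19.325 [0.5197 0.1616 0.4172] [ 0.774  -0.1992 -1.2363] 0.016605864460892548
[([328.0, 146.1], 0.73, array([0.5221, 0.235 , 0.    ]))]
{'bbox': [326.6, 143.2, 73.7, 73.9], 'conf': 0.68}
[(array([ 307,  125,   55,   58, 2174], dtype=int32), array([332.2415, 153.615 ]), array([0.5249, 0.2334, 0.06  ]))]
```

View pics/w7.png

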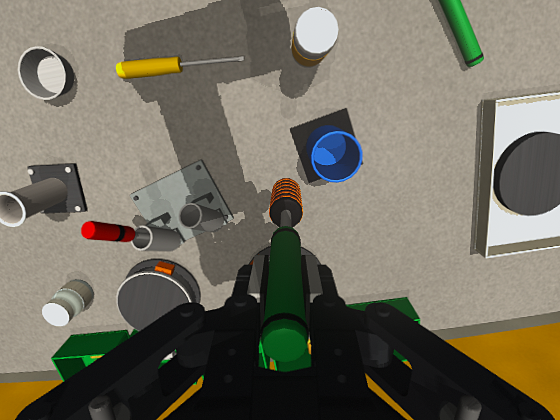

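The wrist picture shows the blue pot's rim centred at (337,156), right of the brush tip, and the pot fits (0.524, 0.234). The sleeve, rack, driver and hotplates look undisturbed.

```bash
python3 - <<'E'
from h import *
R=np.array(env.observe()['tool_rot']);print(delta([.524,.234,.38],R),delta([.524,.234,.2],R))
E
```

```text
(array([0.0079, 0.0748, 0.0376]), array([0., 0., 0.])) (array([0.0109, 0.0749, 0.2176]), array([0., 0., 0.]))
```

```bash
python3 -m pendant '[[0,0.004,0.04,0,0,0,0],[0,0.007,0.075,0,0,0,0],[0,0.008,0.075,0.04,0,0,0],[0,0.009,0.075,0.09,0,0,0],[0,0.009,0.075,0.13,0,0,0]]' >/dev/null; python3 ok.py && python3 -m pendant '[[0,0.0005,0,0.03,0,0,0],[0,0.001,0,0.06,0,0,0],[0,0.0015,0,0.085,0,0,0],[0,0.0015,0,0.09,0,0,0],[0,0.0015,0,0.09,0,0,0]]' >/dev/null;python3 ok.py
```

```text
t 20.1 [0.5242 0.2335 0.2861] [ 1.0011  0.2742 -1.2927] 0.016743849180908685
t 20.725 [0.5249 0.2342 0.1987] [-0.3304 -0.3442 -1.6295] 0.01667524093496418
```

```bash
python3 -m pendant '[[0,0,0,0.006,0,0,0],[0,0,0,0.012,0,0,0],[0,0,0,0.016,0,0,0],[0,0,0,0.016,0,0,0]]' >/dev/null; python3 ok.py && python3 -m pendant '[[0,0,0,0.002,0,0,0],[0,0,0,0.004,0,0,0],[0,0,0,0.004,0,0,0]]' >/dev/null;python3 ok.py  && python3 -m pendant '[[0,0,0,0.002,0,0,0],[0,0,0,0.003,0,0,0],[0,0,0,0.003,0,0,0]]' >/dev/null;python3 ok.py && python3 -m pendant '[[0,0,0,0.002,0,0,0],[0,0,0,0.003,0,0,0],[0,0,0,0.003,0,0,0]]' >/dev/null;python3 ok.py
```

```text
t 21.225 [0.5246 0.2347 0.1818] [-1.073   0.1573 -2.1365] 0.016413942289446294
t 21.6 [0.5247 0.2347 0.1779] [ 0.2281  0.1758 -1.7886] 0.01650364602711762
t 21.975 [0.5248 0.2347 0.175 ] [-0.3209 -0.0396 -1.6585] 0.016932608294961612
t 22.35 [0.5249 0.2347 0.1721] [-0.6765  0.317  -1.3017] 0.016552565236043155
```

```bash
python3 -m pendant '[[0,0,0,0.002,0,0,0],[0,0,0,0.002,0,0,0]]' >/dev/null; python3 ok.py && python3 -m pendant '[[0,0,0,0.002,0,0,0],[0,0,0,0.002,0,0,0]]' >/dev/null;python3 ok.py && python3 -m pendant '[[0,0,0,0.002,0,0,0],[0,0,0,0.002,0,0,0]]' >/dev/null;python3 ok.py
```

```text
t 22.6 [0.5255 0.2349 0.1719] [-1.7828 -0.1307 10.7369] 0.016309316032154332
t 22.6 [0.5255 0.2349 0.1719] [-1.7828 -0.1307 10.7369] 0.016309316032154332
t 22.6 [0.5255 0.2349 0.1719] [-1.7828 -0.1307 10.7369] 0.016309316032154332
```

The floor is touched (about 12 N). I back off 1 mm, release and withdraw.

```bash
python3 -m pendant '[[0,0,0,-0.0015,0,0,0],[0.4,0,0,-0.0015,0,0,0],[1,0,0,-0.0015,0,0,0],[1,0,0,-0.0015,0,0,0],[1,0,0,-0.0015,0,0,0]]'|head -5; python3 -m pendant '[[1,0,0,-0.02,0,0,0],[1,0,0,-0.05,0,0,0],[1,0,0,-0.09,0,0,0],[1,0,0,-0.14,0,0,0],[1,0,0,-0.19,0,0,0]]'; python3 -m pendant '[[1,0,0,-0.03,0,0,0],[1,0,0,-0.03,0,0,0],[1,0,0,-0.03,0,0,0]]' >/dev/null
python3 - <<'E'
from h import *
a=env.get_image('side')['image'];b=env.get_image('top')['image']
c=np.zeros((600,800,3),np.uint8);c[:,:400]=cv2.resize(a[110:410,140:340],(400,600));c[:300,400:]=cv2.resize(b[80:290,150:430],(400,300));cv2.imwrite('pics/end.png',c)
E
```

```text
time_s: 23.22
position: [0.5249, 0.2347, 0.1715]
tool_rot: [[-0.989, 0.147, 0.017], [0.147, 0.989, -0.003], [-0.017, -0.0, -1.0]]
ft_force: [-0.9, 0.7, -0.5]
grip_width: 0.085
time_s: 23.85
position: [0.5213, 0.2352, 0.3631]
tool_rot: [[-0.989, 0.147, 0.017], [0.147, 0.989, -0.003], [-0.017, -0.0, -1.0]]
ft_force: [0.0, 0.6, -0.2]
grip_width: 0.0853
gripper_force: 0.0
```

View pics/end.png

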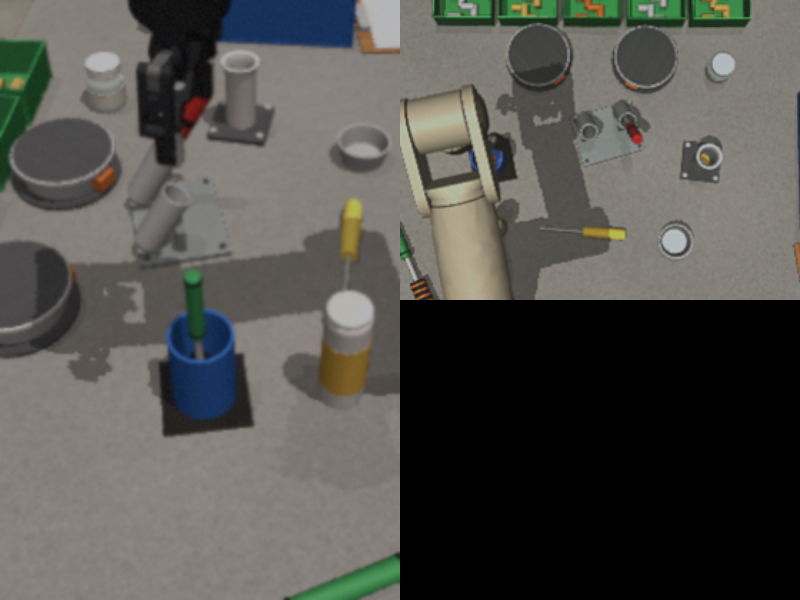

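The side view shows the brush standing in the pot, handle end at crop (193,278), with the gripper clear of it and everything else in place.

```bash
python3 -m pendant '[[1,0,0,0,0,0,0],[1,0,0,0,0,0,0],[1,0,0,0,0,0,0],[1,0,0,0,0,0,0]]' >/dev/null; python3 -c "
from rig import env
print(env.close_job())"
```

```text
the job is handed in; nothing more can be done
None
```

The job is handed in: I pulled the smaller green-handled brush from the rack, touched the sleeve's disc with it twice (wrist force about 4–8 N, with a draw up to the mouth between) and left it released, standing tip down in the blue pot, with the other things looking undisturbed; no verdict came back.

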